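Pry open the drink unit's service cover and set its slider

TASK

Use the flat pry blade to lever open the hinged cover of the white drink control unit, keeping the gripper itself off the cover until the blade has raised it well clear, and swing the cover right up so it stands upright or leans back. With the cover open, slide the grip inside along its track until its middle is level with the small raised steel index ridge beside the track. Finish with the blade lying inside the shallow metal tray and the cover still open, and leave everything else on the table where it is.

Things in the scene. Friction and masses are not known exactly. Their poses are not given: they have to be found in the camera images.
- unit: white control unit fixed to the table, 160 (x) x 240 (y) x 71 mm high; origin at the centre of its underside, x points away from its front (slot) side towards its hinge side. Open recess under the cover: inside x -70 to +65, y -110 to +110, floor at z 35.5 mm.
- slot (a point): middle of the pry slot in the unit's front face (unit x -80, z 61 mm). The slot is 70 mm wide in y and 10 mm high (z 56 to 66), bounded above by the cover's underside; the front wall is 10 mm thick. An aluminium sill 70 mm wide sticks out 12 mm in front of it, its top at z 54 mm.
- cover (a joint): hinge angle of the white cover in rad: 0 shut, grows as it opens upward, stop at 1.85; 1.57 is upright. The cover is a flat plate 145 x 240 x 5 mm; the stiff hinge (about 0.3 N m) keeps it wherever it is left. Opening needs about 3 N at the lip.
- cover_lip (a point): middle of the cover's free front edge, on its underside; flush with the unit's front face when shut, just above the slot.
- cover_hinge (a point): middle of the hinge line, unit x +65, z 66 mm; the hinge runs along the unit's y.
- slider (a joint): position of the slider grip along unit +y in m, 0 to 0.12 (stops); at 0 the grip is at unit y -60 mm. Friction about 1.5 N.
- slider_top (a point): centre of the top of the black slider grip, a block 22 (x) x 16 (y) x 21 mm, in the recess at unit x -20 mm; its top is at unit z 57.5 mm, its underside 36.5 mm.
- index: small raised steel index ridge on the recess floor beside the track, 18 (x) x 5 (y) x 4 mm; origin at the centre of its underside, unit x +14 mm; axes parallel to the unit's.
- pry: pry blade lying flat on the table: black block handle 95 (x) x 24 (y) x 28 (z) mm with a flat steel blade 75 x 22 x 3 mm straight out of its +x end at mid-height (z 14 mm), 170 mm overall, 0.11 kg. Origin at the centre of the handle's underside; x points to the blade.
- pry_tip (a point): middle of the blade's tip edge, x +122.5, z 14 mm in the pry blade's frame.
- pry_heel (a point): middle of the handle's rear end, x -47.5, z 14 mm in the pry blade's frame.
- tray: shallow aluminium tray fixed to the table, 230 (x) x 120 (y) x 22 mm high, walls and floor 4 mm; origin at the centre of its underside.
- flask: bystander: steel can, 64 mm across, 140 mm high; origin under its centre.
- cartridge_a: bystander: brown cartridge, block 70 x 55 x 60 mm high; origin under its centre.
- cartridge_b: bystander: blue cartridge, block 70 x 55 x 60 mm high; origin under its centre.
- mug: bystander: clear cup, 72 mm across, 85 mm high; origin under its centre.
- tape: bystander: grey roll of tape lying flat, 68 mm across, 20 mm high; origin under its centre.
- driver: bystander: screwdriver lying on the table, 150 mm long along its x, round black handle; low.

How it is judged:
By the outcome, as a careful person would: the job done as asked, in the order asked, and still so for the second after the job is handed in, with the robot touching nothing.
It also fails if it takes over 64 s, if anything falls off the work surface, if the arm or the gripper's body presses on something with over 40 N, if the wrist force passes 120 N, or if a joint passes its speed limit or range.

ROBOT

A 6-joint arm with a two-finger parallel gripper is mounted at the origin on the work surface. World frame = base frame: x ahead of the robot, y to its left, z up, the work surface at z = 0. Lengths are in m, angles in rad, forces in N, time in s.
With the tool pointing down it reaches from about 0.35 to 0.875 m from the base axis. Payload 15.5 kg.
Tool frame: the origin (TCP) lies at the very end of the fingers, on their centre line; the grasp point (between the pads) lies 19 mm behind it; z points along the fingers, y is the line along which they close (so a half turn about z gives the same grasp; the last joint's range is limited). The gripper opens to 85 mm and grips with 20 to 120 N. Pads are 22 mm wide; open, the fingers measure 114 mm over their backs; the gripper's body (76 mm by 85 mm) begins 54 mm behind the grasp point. The pads swing forward as they close: fully open they stand 13 mm farther back than shut.
Start: joints at [-1.359, 0.494, 1.345, -0, 1.302, -0.096], TCP at [0.189, -0.596, 0.196] pointing down, gripper open.
Joint ranges: [-2.91, 2.91], [-0.82, 2.16], [0.22, 2.67], [-1.22, 4.37], [0.12, 2.79], [-3.08, 3.08]. Speed limits (rad/s): [1.89, 1.89, 2.57, 3.01, 3.01, 3.01].

INTERFACE

Orientations are given as [roll, pitch, yaw] about the fixed x, y, z axes, in that order (R = Rz(yaw) Ry(pitch) Rx(roll)).
In Python, from workcell import get_obs, optics, r gives the robot as it stands.
- The arm moves only by the shell command python3 -m pendant 'ROWS' [OPENING] [FORCE]. ROWS is JSON, a list of rows, each a list of 2 entries, a list of its own where there are three numbers: the shift along the tool's x, y, z in m, then the turn about the tool's z in rad. A call has 1 to 12 rows; each row shifts and turns the commanded pose from where the row before left it, along the tool's axes as they then stand; what a row does not reach is not made up. A row lasts 1/12 s, in which the tool goes at most 41.7 mm and 7.16 degrees, less where a joint would pass 70% of its speed; a pose out of reach is approached as far as the arm can. A call with a gripper value outside its range is refused whole. OPENING is the closure, from 0 (fully open) to 1 (shut), set as the call begins (- or left out, the last holds). The fingers move at their own pace and stop on an object; FORCE is the grip in N (left out, the last holds). Time passes only in rows, so rows that do not move let the fingers close. It gives the time, the measured TCP pose, the force, the opening and the grip force at its end, in the units of the state.
- get_obs(): the state, without advancing time (a new reading comes with each control period).
- optics.capture(name): name is "scene" or "side" or "wrist"; returns the picture (480x640x3 uint8, blue, green, red); there is no depth.
- optics.calibration(name): a dict with "mtx" (3x3 intrinsics, pixels), "xyz" and "orientation" of the camera in the world. Camera axes: x right, y down, z forward; pixel columns grow to the right and rows downward; lengths in m; the calibration is good to about 2 mm. A picture is of the moment at which its call begins: read the wrist's pose just before it. calibration takes no time and is no camera call; for the wrist camera it gives the pose at the moment of the call.
- r.finish_job(): hands the job in; it is judged then, once.
The state is a dict: "time": time; "joint_pos": joint angles; "qvel": joint speeds; "effort": joint torques, N m; "position": TCP position; "tcp_rot": TCP orientation; "force": force on the tool from outside, world axes, zero at the start; "wrist_torque": the same for the moment, N m; "width": finger opening in m; "grasp_force": force on a finger pad.
Only numpy, scipy, OpenCV 4.12 (cv2) and the standard library are available. Lean on these libraries where they do the work, as an engineer would, in place of code of your own. Each camera call takes 0.05 s, during which the arm holds its last target. There are 200 camera calls.

## Working session

There is one attempt and no reset: what is moved stays moved. The work goes in short steps, Python scripts to look and compute and a shell command to move; the robot and the scene stay as the last step left them, time stands still between calls to the robot, and variables do not carry over. Pictures are saved under pics/ and viewed, at most 10 in all, crops included, and the job is handed in when it is done.

```bash
mkdir -p pics; ls; python3 - <<'E'
from workcell import get_obs, optics, r
import cv2,numpy as np
o=get_obs();print(o)
for n in ("scene","side","wrist"):
    c=optics.calibration(n);print(n,c)
    cv2.imwrite(f"pics/{n}0.png",optics.capture(n))
E
```

```text
pics
{'time': 0.0, 'joint_pos': array([-1.35950977e+00,  4.94187277e-01,  1.34614288e+00, -2.89980711e-05,
        1.30250236e+00, -9.54831876e-02]), 'qvel': array([ 2.58197036e-06,  6.70828998e-04, -4.01897644e-04, -4.53619103e-04,
       -1.75364192e-04, -1.24432168e-04]), 'effort': array([ 5.31767746e-04, -8.82148075e+01, -3.83877468e+01, -1.40557599e-04,
        1.00422979e-02,  6.43269186e-05]), 'position': array([ 0.18865426, -0.59541532,  0.19499376]), 'tcp_rot': array([-3.14035577e+00, -9.03823094e-05,  3.06777394e-01]), 'force': array([ 0.33509009,  0.25359527, -0.43757569]), 'wrist_torque': array([ 0.01106198, -0.02074953, -0.02841327]), 'grasp_force': 0.0, 'width': 0.08543128247242084}
scene {'mtx': array([[482.45181387,   0.        , 311.44378552],
       [  0.        , 482.45181387, 242.41856109],
       [  0.        ,   0.        ,   1.        ]]), 'xyz': array([ 1.33919981, -0.10003972,  1.26664761]), 'orientation': array([-2.53814336, -0.0155642 ,  1.48089144])}
side {'mtx': array([[490.13182229,   0.        , 314.11638013],
       [  0.        , 490.13182229, 240.8201882 ],
       [  0.        ,   0.        ,   1.        ]]), 'xyz': array([ 0.44059267, -0.81685749,  0.84741322]), 'orientation': array([-2.33570721,  0.0132926 , -0.1275322 ])}
wrist {'mtx': array([[340.90285124,   0.        , 320.42917063],
       [  0.        , 340.90285124, 240.36321537],
       [  0.        ,   0.        ,   1.        ]]), 'xyz': array([ 0.25398626, -0.57556145,  0.37295276]), 'orientation': array([ 2.86490565e+00,  1.20018415e-03, -1.26484333e+00])}
```

View pics/scene0.png

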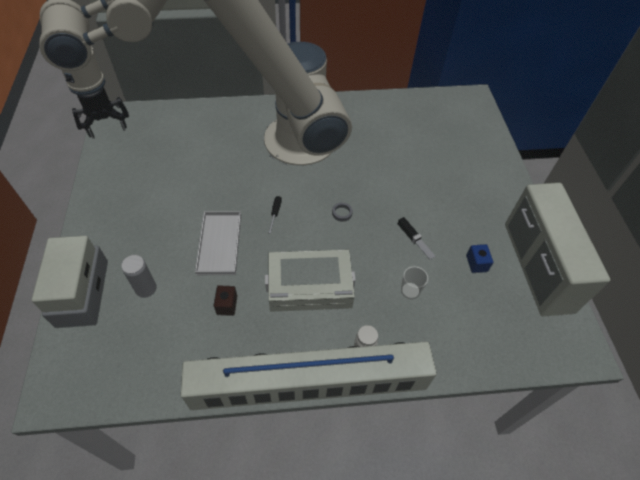

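View pics/side0.png

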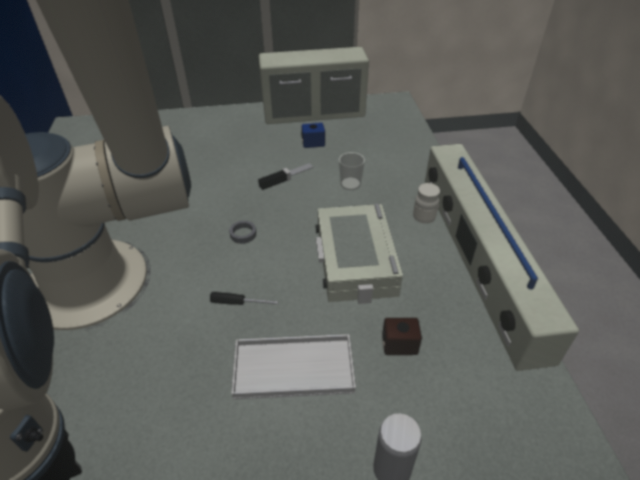

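The scene view shows the unit around (310,275), with its slot side facing the robot and its hinge strips on the far side. The pry handle is near (405,225) with the tip at (433,257), the tray is at (218,242), and the mug is at (413,282). The side view agrees: sill at (320,247), tray at (293,365), pry from (268,181) to (311,167).

```bash
cat > h.py <<'E'
import numpy as np,cv2
from scipy.spatial.transform import Rotation as R
from workcell import get_obs, optics, r
def ray(c,uv,z):
    uv=np.atleast_2d(np.asarray(uv,float)); d=np.c_[uv,np.ones(len(uv))]@np.linalg.inv(c["mtx"]).T
    d=d@R.from_euler("xyz",c["orientation"]).as_matrix().T
    return c["xyz"]+d*((z-c["xyz"][2])/d[:,2])[:,None]
def proj(c,P):
    p=(np.atleast_2d(P)-c["xyz"])@R.from_euler("xyz",c["orientation"]).as_matrix()@c["mtx"].T
    return p[:,:2]/p[:,2:]
def comp(mask,seed_box,minA=15):
    x0,y0,x1,y1=seed_box; m=np.zeros_like(mask); m[y0:y1,x0:x1]=mask[y0:y1,x0:x1]
    cs,_=cv2.findContours(m,cv2.RETR_EXTERNAL,cv2.CHAIN_APPROX_NONE)
    return max(cs,key=cv2.contourArea)
E
python3 - <<'E'
from h import *
np.set_printoptions(precision=4,suppress=True)
for n,boxP,boxT,boxU in (("scene",(385,205,450,270),(185,200,250,285),(255,240,365,320)),("side",(250,155,330,195),(220,325,365,405),(300,195,410,310))):
    c=optics.calibration(n);im=cv2.imread(f"pics/{n}0.png");g=cv2.cvtColor(im,cv2.COLOR_BGR2GRAY)
    k=comp((g<60).astype(np.uint8),boxP); b=cv2.boxPoints(cv2.minAreaRect(k)); print(n,"handle",ray(c,b,.02)[:,:2].tolist(), ray(c,b.mean(0),.02))
    k=comp((g>140).astype(np.uint8),boxP,3); print("blade px",k.reshape(-1,2).min(0),k.reshape(-1,2).max(0),ray(c,k.reshape(-1,2).mean(0),.014))
    k=comp((g>150).astype(np.uint8),boxT); b=cv2.boxPoints(cv2.minAreaRect(k)); print("tray",ray(c,b,.01)[:,:2].tolist(),ray(c,b.mean(0),.01))
    k=comp((g>140).astype(np.uint8),boxU); b=cv2.approxPolyDP(cv2.convexHull(k),6,True).reshape(-1,2); print("unit",b.tolist(),ray(c,b,.071).tolist())
a=cv2.imread("pics/scene0.png")[200:310,255:475];b=cv2.imread("pics/side0.png")[150:310,230:430]
a=cv2.resize(a,None,fx=3.6,fy=2.7,interpolation=3);b=cv2.resize(b,(370,296));
cv2.imwrite("pics/crop.png",a)
E
```

```text
scene handle [[0.4276403359521933, 0.27716187088633865], [0.40517009943571003, 0.3047343391546173], [0.4786684574985193, 0.33880083016473406], [0.4999294306735793, 0.31160459531394785]] [[0.4534 0.3082 0.02  ]]
blade px [415 235] [419 237] [[0.4834 0.3354 0.014 ]]Traceback (most recent call last):
  File "<stdin>", line 7, in <module>
  File "h.py", line 14, in comp
    return max(cs,key=cv2.contourArea)
ValueError: max() iterable argument is empty
```

```bash
python3 - <<'E'
import cv2
a=cv2.imread("pics/scene0.png")[195:315,255:455]
cv2.imwrite("pics/crop.png",cv2.resize(a,(800,480),interpolation=3))
E
```

```text
(no output)
```

View pics/crop.png

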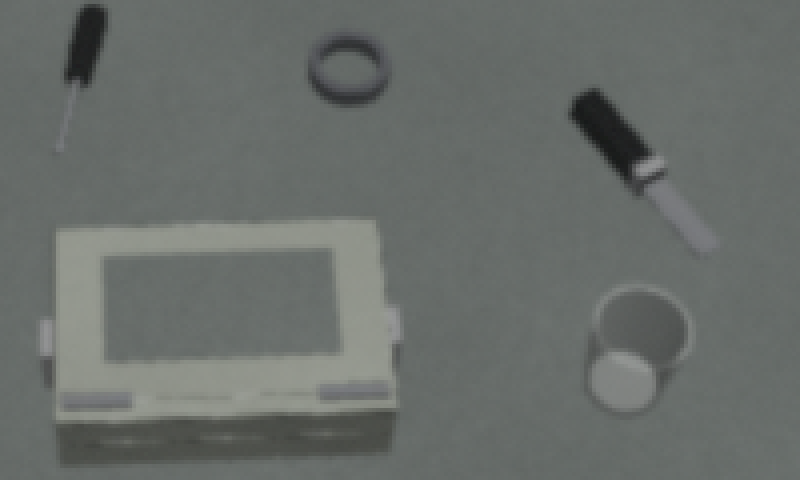

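The crop shows the pry heel at about crop (588,98), the ferrule at (650,165) and the tip at (708,245). The cover top corners are (57,230), (377,221), (396,408) and (57,420).

```bash
python3 - <<'E'
from h import *
np.set_printoptions(precision=4,suppress=True)
c=optics.calibration("scene"); f=lambda p:np.array(p,float)/4+[255,195]
U=ray(c,f([(57,230),(377,221),(396,408),(57,420)]),.071);print("unit",U,U.mean(0))
print("sizes",np.linalg.norm(np.diff(np.r_[U,U[:1]],axis=0),axis=1))
T=ray(c,f((708,245)),.014)[0];H=ray(c,f((585,98)),.021)[0];print("tip",T,"heel",H,np.linalg.norm((T-H)[:2]),np.degrees(np.arctan2(*(T-H)[1::-1])))
im=cv2.imread("pics/scene0.png");g=cv2.cvtColor(im,cv2.COLOR_BGR2GRAY)
k=comp((g>g[205:280,185:195].mean()+12).astype(np.uint8),(185,200,250,285));b=cv2.boxPoints(cv2.minAreaRect(k));B=ray(c,b,.012);print("tray px",b.tolist(),B,B.mean(0))
E
```

```text
unit [[ 0.5463 -0.1354  0.071 ]
 [ 0.5572  0.1023  0.071 ]
 [ 0.7141  0.0945  0.071 ]
 [ 0.7042 -0.1418  0.071 ]] [ 0.6305 -0.0201  0.071 ]
sizes [0.238  0.1571 0.2365 0.1581]
tip [0.5626 0.3657 0.014 ] heel [0.4187 0.2959 0.021 ] 0.1599497850921762 25.878357566851133
tray px [[196.9041290283203, 270.99072265625], [202.6628875732422, 211.4834747314453], [239.86289978027344, 215.08346557617188], [234.10414123535156, 274.5906982421875]] [[ 0.5567 -0.3575  0.012 ]
 [ 0.3282 -0.3487  0.012 ]
 [ 0.3527 -0.2271  0.012 ]
 [ 0.5784 -0.2457  0.012 ]] [ 0.454  -0.2947  0.012 ]
```

```bash
cat >> h.py <<'E'
def to(*pts,yaw=None):
    "print tool-axis shift from present pose (then successive points) and row counts"
    o=get_obs();p=o["position"];M=R.from_euler("xyz",[np.pi,0,o["tcp_rot"][2]]).as_matrix()
    for q in pts:
        d=(np.array(q)-p)@M;n=np.linalg.norm(d)
        print("shift",d.round(4),"rows",np.ceil(n/.0400),"each",(d/np.ceil(n/.0400)).round(4));p=np.array(q)
    if yaw is not None: print("turn",round(o["tcp_rot"][2]-yaw,3))
E
python3 -c "
from h import *
to((.46,-.2,.2),(.43,.3,.2),yaw=.45)"
```

```text
shift [ 0.3781 -0.2951 -0.0049] rows 12.0 each [ 0.0315 -0.0246 -0.0004]
shift [ 0.1224 -0.4857 -0.    ] rows 13.0 each [ 0.0094 -0.0374 -0.    ]
turn -0.143
```

```bash
L='[[0.0315,-0.0246,0],0]'; python3 -m pendant '[[[0.0315,-0.0246,0],0],[[0.0315,-0.0246,0],0],[[0.0315,-0.0246,0],0],[[0.0315,-0.0246,0],0],[[0.0315,-0.0246,0],0],[[0.0315,-0.0246,0],0],[[0.0315,-0.0246,0],0],[[0.0315,-0.0246,0],0],[[0.0315,-0.0246,0],0],[[0.0315,-0.0246,0],0],[[0.0315,-0.0246,0],0],[[0.0315,-0.0246,0],0]]'
python3 -m pendant '[[[0.010,-0.04,0],0],[[0.010,-0.04,0],0],[[0.010,-0.04,0],0],[[0.010,-0.04,0],0],[[0.010,-0.04,0],0],[[0.010,-0.04,0],0],[[0.010,-0.04,0],0],[[0.010,-0.04,0],0],[[0.010,-0.04,0],0],[[0.010,-0.04,0],0],[[0.010,-0.04,0],-0.07],[[0.010,-0.04,0],-0.07]]'
python3 -m pendant '[[[0,0,0],0],[[0,0,0],0]]'
python3 - <<'E'
from h import *
np.save("wc.npy",optics.calibration("wrist"),allow_pickle=True)
cv2.imwrite("pics/w1.png",optics.capture("wrist"))
E
```

```text
time: 1.15
position: [0.4606, -0.1984, 0.1956]
tcp_rot: [-3.142, 0.0, 0.307]
force: [1.2, -0.7, 0.3]
width: 0.0852
grasp_force: 0.0
time: 2.15
position: [0.4261, 0.2955, 0.1956]
tcp_rot: [3.142, -0.0, 0.45]
force: [0.7, -0.5, 0.6]
width: 0.0856
grasp_force: 0.0
time: 2.32
position: [0.4258, 0.2951, 0.1952]
tcp_rot: [-3.142, 0.0, 0.451]
force: [-0.1, -0.5, -0.2]
width: 0.0853
grasp_force: 0.0
```

View pics/w1.png

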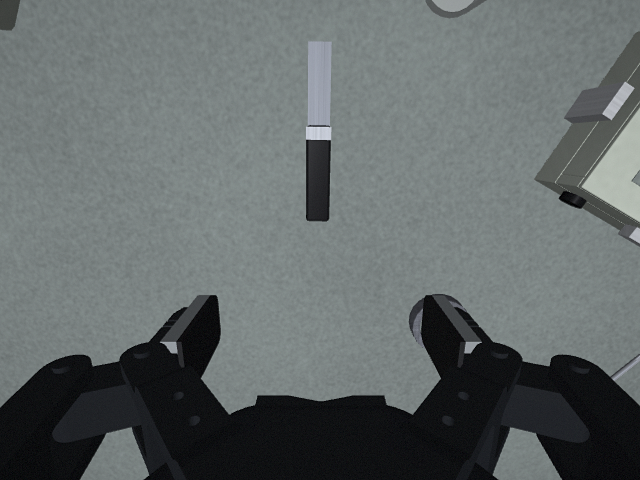

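The wrist view shows the pry nearly aligned with the image: tip edge at (319.5,41), ferrule front at (318.5,126), heel at (317.5,220). The unit's sill is at (600,105).

```bash
python3 - <<'E'
from h import *
np.set_printoptions(precision=4,suppress=True)
c=np.load("wc.npy",allow_pickle=True).item()
T=ray(c,(319.5,41),.0155)[0];H=ray(c,(317.5,219.5),.028)[0];F=ray(c,(318.5,126),.028)[0]
print(T,F,H,"len",np.linalg.norm((T-H)[:2]),np.linalg.norm((F-H)[:2]))
yaw=np.arctan2(*(T-H)[1::-1]);u=np.array([np.cos(yaw),np.sin(yaw)]);print("yaw",yaw)
C=(T[:2]-u*.1225+H[:2]+u*.0475)/2;print("handle centre",C)
to((*C,.06),(*C,.004),yaw=yaw)
E
```

```text
[0.5699 0.3653 0.0155] [0.5011 0.3331 0.028 ] [0.4179 0.2943 0.028 ] len 0.1678236807745051 0.09180520876338173
yaw 0.4368057792780299
handle centre [0.4599 0.3139]
shift [ 0.0393 -0.0036  0.1353] rows 4.0 each [ 0.0098 -0.0009  0.0338]
shift [-0.    -0.     0.056] rows 2.0 each [-0.    -0.     0.028]
turn 0.011
```

```bash
python3 -m pendant '[[[0.0098,-0.0009,0.0338],0.011],[[0.0098,-0.0009,0.0338],0],[[0.0098,-0.0009,0.0338],0],[[0.0098,-0.0009,0.0338],0],[[0,0,0.028],0],[[0,0,0.02],0],[[0,0,0.008],0]]' 0 && python3 -m pendant '[[[0,0,0],0],[[0,0,0],0],[[0,0,0],0],[[0,0,0],0],[[0,0,0],0],[[0,0,0],0],[[0,0,0],0]]' 1 80; python3 -m pendant '[[[0,0,0],0],[[0,0,0],0],[[0,0,0],0],[[0,0,0],0]]'
```

```text
time: 2.95
position: [0.4595, 0.3109, 0.0017]
tcp_rot: [3.141, 0.004, 0.433]
force: [-0.3, 0.3, 0.3]
width: 0.0851
grasp_force: 0.0
time: 3.53
position: [0.4607, 0.3134, 0.0049]
tcp_rot: [-3.142, -0.001, 0.436]
force: [-0.1, -0.6, -0.7]
width: 0.0006
grasp_force: 0.0
time: 3.87
position: [0.4604, 0.3132, 0.0043]
tcp_rot: [-3.142, 0.0, 0.436]
force: [0.5, -0.3, 0.5]
width: 0.0002
grasp_force: 0.0
```

```bash
python3 - <<'E'
from h import *
np.save("wc.npy",optics.calibration("wrist"),allow_pickle=True)
cv2.imwrite("pics/w2.png",optics.capture("wrist"))
E
```

```text
(no output)
```

View pics/w2.png

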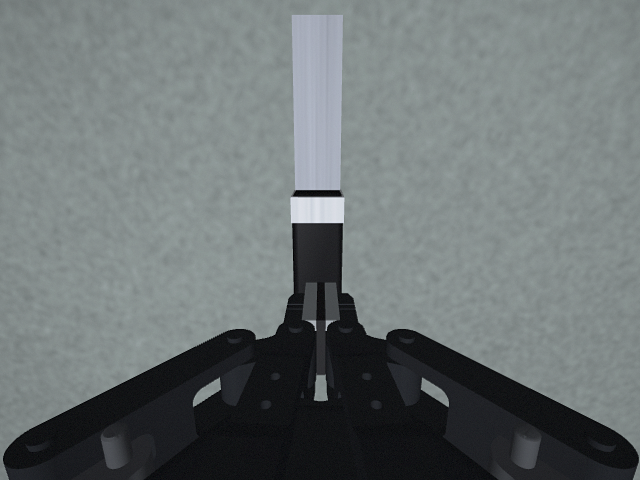

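```bash
python3 - <<'E'
from h import *
np.set_printoptions(precision=4,suppress=True)
c=np.load("wc.npy",allow_pickle=True).item();print(c["xyz"],c["orientation"],get_obs()["position"],get_obs()["tcp_rot"])
T=ray(c,(317.5,15),.0155)[0];F=ray(c,(317.5,197),.028)[0];W=ray(c,[(291,197),(344,197)],.028);print(T,F,np.linalg.norm((T-F)[:2]),np.linalg.norm(W[0]-W[1]))
for z in (.0155,.05,.1):
  w=ray(c,[(292,15),(343,15)],z);print(z,np.linalg.norm(w[0]-w[1]))
print("tcp px",proj(c,get_obs()["position"]), "heel px", proj(c,(.4179,.2943,.028)),"tip",proj(c,(.5699,.3653,.0155)),"F",proj(c,(.5011,.3331,.028)))
E
```

```text
[0.5225 0.3416 0.1822] [ 2.8647  0.0002 -1.1358] [0.4605 0.3132 0.0043] [-3.1416  0.0001  0.4357]
[0.5699 0.3651 0.0155] [0.5007 0.333  0.028 ] 0.07627033893461889 0.024058321704018174
0.0155 0.02183051223987998
0.05 0.017313402212954274
0.1 0.010766865942047612
tcp px [[319.8404 270.8965]] heel px [[318.2988 369.8357]] tip [[317.0295  14.8233]] F [[317.6766 196.1773]]
```

The wrist view shows the pry still where I measured it (tip (318,15), ferrule (317,197)). The shut fingers at (320,300) are drawn over the handle but aren't holding it. I'll check the fingertip height from the fixed cameras.

```bash
python3 - <<'E'
from h import *
P=get_obs()["position"];out=[]
for n in ("side","scene"):
    c=optics.calibration(n);im=optics.capture(n);u,v=proj(c,P)[0].astype(int);print(n,u,v)
    out.append(cv2.resize(im[v-50:v+30,u-40:u+40],(400,400),interpolation=cv2.INTER_CUBIC))
cv2.imwrite("pics/chk.png",cv2.convertScaleAbs(np.hstack(out),alpha=1.6))
E
```

```text
side 274 181
scene 408 232
```

View pics/chk.png

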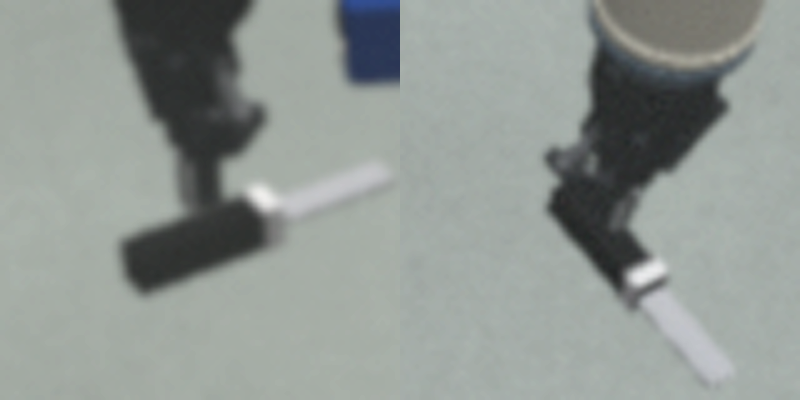

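```bash
python3 - <<'E'
from h import *
np.set_printoptions(precision=4,suppress=True)
c=np.load("wc.npy",allow_pickle=True).item();o=get_obs();P=o["position"];M=R.from_euler("xyz",[np.pi,0,o["tcp_rot"][2]]).as_matrix()
Rc=R.from_euler("xyz",c["orientation"]).as_matrix()
for uv in [(218,297),(425,297),(220,333),(422,333)]:
    d=np.linalg.inv(c["mtx"])@[*uv,1];d=M.T@Rc@d;o0=M.T@(c["xyz"]-P)
    s=(.0427*np.sign(d[1])-o0[1])/d[1];print(uv,"tool-frame pt",o0+s*d)
for uv in [(305,283),(337,283),(320,320)]:
    d=np.linalg.inv(c["mtx"])@[*uv,1];d=M.T@Rc@d
    for X in (.011,-.011,): print(uv,X,o0+(X-o0[0])/d[0]*d)
E
```

```text
(218, 297) tool-frame pt [ 0.0062 -0.0427 -0.0466]
(425, 297) tool-frame pt [ 0.0084  0.0427 -0.0513]
(220, 333) tool-frame pt [-0.0098 -0.0427 -0.0483]
(422, 333) tool-frame pt [-0.0079  0.0427 -0.0516]
(305, 283) 0.011 [ 0.011  -0.0062 -0.043 ]
(305, 283) -0.011 [-0.011  -0.0088  0.0089]
(337, 283) 0.011 [ 0.011   0.0074 -0.043 ]
(337, 283) -0.011 [-0.011   0.0101  0.0088]
(320, 320) 0.011 [ 0.011   0.0002 -0.0747]
(320, 320) -0.011 [-0.011   0.0001 -0.035 ]
```

The pad edges work out at about 36 mm (shut) to 49 mm (open) behind the reported TCP. So the real fingertips are about 36 mm short of it, and they closed above the handle. I'll open and go lower in small steps, watching the force.

```bash
python3 -m pendant '[[[0,0,0],0],[[0,0,0],0],[[0,0,0],0],[[0,0,0],0],[[0,0,0],0],[[0,0,0],0]]' 0 && python3 -m pendant '[[[0,0,0.006],0],[[0,0,0.006],0],[[0,0,0.004],0],[[0,0,0],0]]' && python3 -m pendant '[[[0,0,0.005],0],[[0,0,0.005],0],[[0,0,0.004],0],[[0,0,0],0]]'
```

```text
time: 4.52
position: [0.4605, 0.3132, 0.0044]
tcp_rot: [3.142, -0.0, 0.436]
force: [0.4, 0.2, 0.1]
width: 0.0717
grasp_force: 0.0
time: 4.85
position: [0.4598, 0.3129, -0.0128]
tcp_rot: [3.141, 0.002, 0.436]
force: [0.1, -0.4, -1.4]
width: 0.085
grasp_force: 0.0
time: 5.18
position: [0.46, 0.313, -0.0265]
tcp_rot: [3.142, 0.001, 0.436]
force: [-0.3, 0.2, -0.2]
width: 0.0851
grasp_force: 0.0
```

```bash
python3 -m pendant '[[[0,0,0],0],[[0,0,0],0],[[0,0,0],0],[[0,0,0],0],[[0,0,0],0],[[0,0,0],0],[[0,0,0],0]]' 1 100; python3 -m pendant '[[[0,0,-0.01],0],[[0,0,-0.03],0],[[0,0,-0.03],0],[[0,0,0],0]]'; python3 - <<'E'
from h import *
print(optics.calibration("wrist"),get_obs()["position"])
np.save("wc.npy",optics.calibration("wrist"),allow_pickle=True)
cv2.imwrite("pics/w3.png",optics.capture("wrist"))
E
```

```text
time: 5.77
position: [0.4606, 0.3133, -0.025]
tcp_rot: [-3.142, -0.001, 0.436]
force: [-2.7, -0.8, 10.8]
width: 0.0216
grasp_force: 99.4
time: 6.1
position: [0.4628, 0.3145, 0.0494]
tcp_rot: [-3.141, -0.007, 0.436]
force: [1.4, 1.9, -0.4]
width: 0.0218
grasp_force: 98.3
{'mtx': array([[340.90285124,   0.        , 320.42917063],
       [  0.        , 340.90285124, 240.36321537],
       [  0.        ,   0.        ,   1.        ]]), 'xyz': array([0.52379281, 0.34237183, 0.22778271]), 'orientation': array([ 2.87137782e+00,  5.28427067e-04, -1.13574632e+00])} [0.46281612 0.31450939 0.04943266]
```

```bash
python3 - <<'E'
from h import *
np.set_printoptions(precision=4,suppress=True)
c=np.load("wc.npy",allow_pickle=True).item();im=cv2.imread("pics/w3.png")
o=get_obs();P=o["position"];M=R.from_euler("xyz",[np.pi,0,o["tcp_rot"][2]]).as_matrix()
print("expected tip/ferrule px",proj(c,P+M@[.122,0,-.0405]),proj(c,P+M@[.0475,0,-.053]))
g=cv2.cvtColor(im,cv2.COLOR_BGR2GRAY).astype(float)
col=g[:260,308:328].mean(1);d=np.diff(col);print([(i,int(d[i])) for i in range(len(d)) if abs(d[i])>15])
row=g[60];d=np.diff(g[40:120].mean(0));print([(i,int(d[i])) for i in range(200,440) if abs(d[i])>15])
to((.46,.25,.14),(.385,-.01,.14),yaw=-.045)
E
```

```text
expected tip/ferrule px [[319.3189 -13.3026]] [[319.5362 202.0192]]
[(199, -188), (207, 48), (208, 109), (209, 50), (239, -100), (240, -94)]
[(290, 19), (349, -22)]
shift [-0.029   0.0572 -0.0926] rows 3.0 each [-0.0097  0.0191 -0.0309]
shift [-0.1778  0.204   0.    ] rows 7.0 each [-0.0254  0.0291  0.    ]
turn 0.481
```

```bash
python3 -m pendant '[[[-0.0097,0.0191,-0.031],0],[[-0.0097,0.0191,-0.031],0],[[-0.0097,0.0191,-0.031],0],[[-0.0254,0.0291,0],0],[[-0.0254,0.0291,0],0],[[-0.0254,0.0291,0],0],[[-0.0254,0.0291,0],0],[[-0.0254,0.0291,0],0],[[-0.0254,0.0291,0],0],[[-0.0254,0.0291,0],0]]' && python3 -m pendant '[[[0,0,0],0.12],[[0,0,0],0.12],[[0,0,0],0.12],[[0,0,0],0.12],[[0,0,0],0],[[0,0,0],0]]'; python3 - <<'E'
from h import *
np.save("wc.npy",optics.calibration("wrist"),allow_pickle=True)
a=optics.capture("wrist");b=optics.capture("side");cv2.imwrite("pics/w4.png",a);cv2.imwrite("pics/s4.png",b)
o=np.hstack([cv2.resize(a,(400,300)),np.zeros((300,400,3),np.uint8)])
cv2.imwrite("pics/c4.png",np.vstack([o[:, :],cv2.resize(b[180:315,200:560],(800,300),interpolation=3)]))
o[:,400:]=cv2.resize(a[:200,200:467],(400,300));cv2.imwrite("pics/c4.png",np.vstack([o,cv2.resize(b[180:315,200:560],(800,300),interpolation=3)]))
E
```

```text
time: 6.98
position: [0.3818, -0.0121, 0.1371]
tcp_rot: [-3.141, 0.0, 0.436]
force: [1.3, -0.4, -0.8]
width: 0.0219
grasp_force: 98.6
time: 7.48
position: [0.3828, -0.0107, 0.1371]
tcp_rot: [-3.142, 0.001, -0.04]
force: [0.5, 0.1, -1.2]
width: 0.0221
grasp_force: 98.7
```

View pics/c4.png

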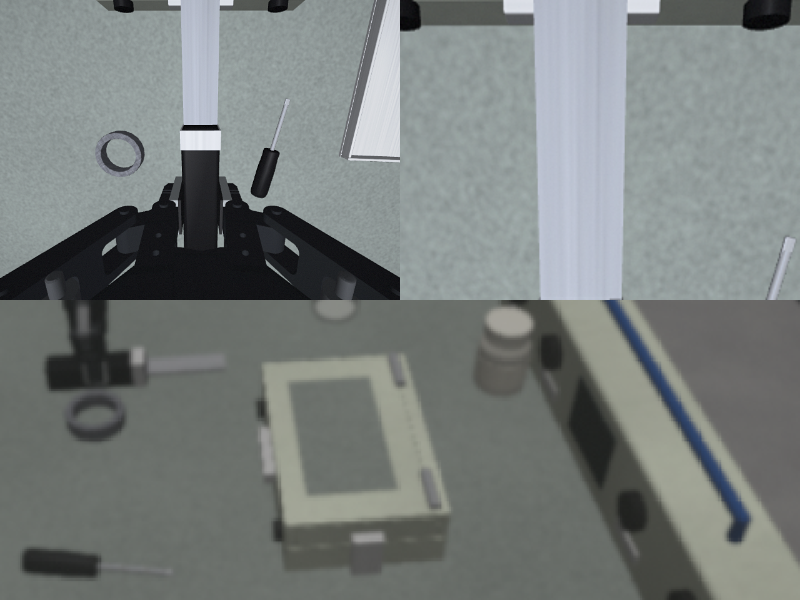

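Wrist view: the sill spans x 269–373 at rows 0–9, so the blade is roughly centred on it. Side view: blade tip at about px (301.5,207), ferrule at about (266,209).

```bash
python3 - <<'E'
from h import *
np.set_printoptions(precision=4,suppress=True)
c=np.load("wc.npy",allow_pickle=True).item();s=optics.calibration("side")
o=get_obs();P=o["position"];print(P,o["tcp_rot"][2]);M=R.from_euler("xyz",[np.pi,0,o["tcp_rot"][2]]).as_matrix()
for z in(.03,.039,.048): print(z,"tip,ferrule side px",proj(s,[P+M@[.1225,0,-z],P+M@[.0475,0,-z]]).round(1).tolist())
S=ray(c,[(268.7,9),(373,8.5)],.054);print("sill front",S,np.linalg.norm(S[0]-S[1]),S.mean(0))
g=cv2.cvtColor(cv2.imread("pics/s4.png"),cv2.COLOR_BGR2GRAY);b=g[195:225,262:310]
m=(b>b[:,40:].max()+8).astype(np.uint8)
for x in range(0,44,4): 
    ys=np.where(g[198:222,262+x].astype(int)>112)[0]; print(262+x,ys+198)
E
```

```text
[ 0.3829 -0.0106  0.1372] -0.03984770771262869
0.03 tip,ferrule side px [[300.7, 210.5], [265.7, 212.8]]
0.039 tip,ferrule side px [[300.6, 207.2], [265.4, 209.6]]
0.048 tip,ferrule side px [[300.5, 204.0], [265.0, 206.3]]
sill front [[ 0.5388  0.0166  0.054 ]
 [ 0.5362 -0.0529  0.054 ]] 0.06955999754184582 [ 0.5375 -0.0181  0.054 ]
262 [200 201 202 203 204 205 206 207 208]
266 []
270 [205 206 207 208 209 210 211]
274 [205 206 207 208 209 210 211]
278 [205 206 207 208 209 210 211]
282 [205 206 207 208 209 210]
286 [204 205 206 207 208 209 210]
290 [204 205 206 207 208 209 210]
294 [204 205 206 207 208 209 210]
298 [203 204 205 206 207 208 209]
302 []
```

```bash
python3 -m pendant '[[[0,0.003,0.036],0],[[0,0,0.036],0],[[0,0,0.03],0],[[0,0,0.014],0],[[0,0,0],0],[[0,0,0],0]]'; python3 -m pendant '[[[0.015,0,0],0],[[0.015,0,0],0],[[0.008,0,0],0],[[0.006,0,0],0],[[0,0,0],0]]'; python3 -m pendant '[[[0.006,0,0],0],[[0.006,0,0],0],[[0,0,0],0]]'
```

```text
time: 8.08
position: [0.3825, -0.0136, 0.0212]
tcp_rot: [-3.141, 0.002, -0.042]
force: [0.4, -0.5, -1.6]
width: 0.0218
grasp_force: 98.7
time: 8.5
position: [0.4284, -0.0158, 0.0222]
tcp_rot: [3.141, -0.002, -0.043]
force: [-0.1, 0.2, -1.3]
width: 0.0212
grasp_force: 98.7
time: 8.75
position: [0.4401, -0.0164, 0.0216]
tcp_rot: [3.141, -0.001, -0.044]
force: [0.2, -0.1, -1.0]
width: 0.0218
grasp_force: 98.7
```

```bash
python3 - <<'E'
from h import *
o=get_obs();P=o["position"];M=R.from_euler("xyz",[np.pi,0,o["tcp_rot"][2]]).as_matrix();s=optics.calibration("side")
print("tip",P+M@[.1225,0,-.04],proj(s,P+M@[.1225,0,-.04]))
a=optics.capture("side");cv2.imwrite("pics/s5.png",a)
cv2.imwrite("pics/c5.png",cv2.resize(a[195:285,230:350],(800,600),interpolation=3))
E
```

```text
tip [ 0.56245686 -0.02177005  0.06158424] [[327.28176948 245.11694288]]
```

View pics/c5.png

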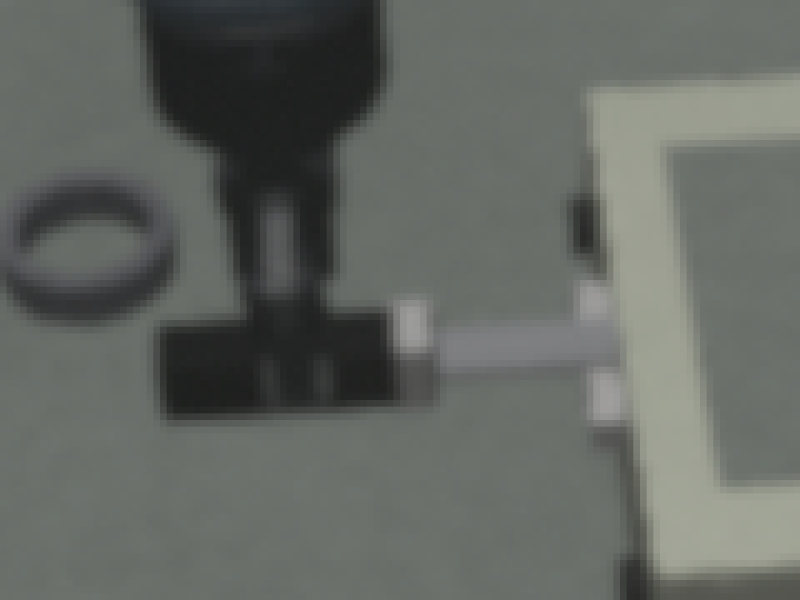

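The blade enters the slot at crop (610,340), between the sill halves, with no contact force. I'll push further in, then lift.

```bash
python3 -m pendant '[[[0.008,0,0],0],[[0.008,0,0],0],[[0.006,0,0],0],[[0,0,0],0]]'; python3 -m pendant '[[[0,0,-0.008],0],[[0,0,-0.008],0],[[0,0,-0.008],0],[[0,0,0],0]]';  python3 -m pendant '[[[0,0,-0.01],0],[[0,0,-0.01],0],[[0,0,-0.01],0],[[0,0,0],0]]'
```

```text
time: 9.13
position: [0.4629, -0.0174, 0.0214]
tcp_rot: [3.141, -0.002, -0.044]
force: [-0.1, -0.7, -1.0]
width: 0.0216
grasp_force: 98.7
time: 9.47
position: [0.4609, -0.0172, 0.047]
tcp_rot: [3.141, -0.001, -0.044]
force: [-0.6, -0.7, -2.8]
width: 0.0218
grasp_force: 98.4
time: 9.8
position: [0.4611, -0.0172, 0.0768]
tcp_rot: [3.141, -0.002, -0.044]
force: [-0.9, 0.1, -1.9]
width: 0.0214
grasp_force: 98.5
```

```bash
python3 -m pendant '[[[0.01,0,-0.011],0],[[0.01,0,-0.011],0],[[0.01,0,-0.011],0],[[0.01,0,-0.01],0],[[0,0,0],0]]'; python3 -m pendant '[[[0.012,0,-0.003],0],[[0.012,0,-0.003],0],[[0.012,0,-0.003],0],[[0.012,0,-0.002],0],[[0,0,0],0]]';  python3 -m pendant '[[[0.012,0,0],0],[[0.012,0,0],0],[[0.012,0,0],0],[[0.004,0,0],0],[[0,0,0],0]]'; python3 - <<'E'
from h import *
np.set_printoptions(precision=4,suppress=True)
o=get_obs();P=o["position"];M=R.from_euler("xyz",[np.pi,0,o["tcp_rot"][2]]).as_matrix()
print("tip",P+M@[.1225,0,-.04]);cv2.imwrite("pics/side6.png",optics.capture("side"));cv2.imwrite("pics/scene6.png",optics.capture("scene"))
E
```

```text
time: 10.22
position: [0.5029, -0.0192, 0.1195]
tcp_rot: [3.141, -0.003, -0.044]
force: [0.0, -0.1, -1.2]
width: 0.0215
grasp_force: 98.6
time: 10.63
position: [0.55, -0.0212, 0.1289]
tcp_rot: [3.142, -0.001, -0.044]
force: [-0.6, 0.8, -0.9]
width: 0.0217
grasp_force: 98.8
time: 11.05
position: [0.5884, -0.0228, 0.1286]
tcp_rot: [-3.142, 0.001, -0.044]
force: [0.3, -0.4, -0.4]
width: 0.0218
grasp_force: 98.7
tip [ 0.7108 -0.0282  0.1686]
```

```bash
python3 - <<'E'
import cv2,numpy as np
a=cv2.imread("pics/side6.png")[120:320,220:420];b=cv2.imread("pics/scene6.png")[190:330,210:400]
cv2.imwrite("pics/c6.png",cv2.convertScaleAbs(np.hstack([cv2.resize(a,(400,400),interpolation=3),cv2.resize(b,(400,400),interpolation=3)]),alpha=1.3))
E
```

View pics/c6.png

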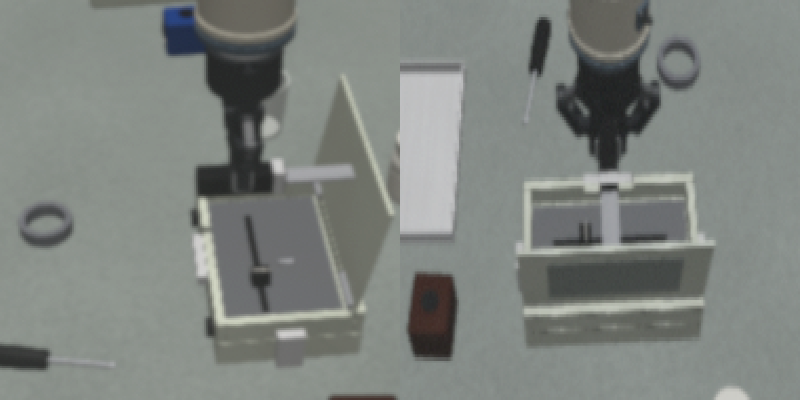

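The cover is open and near upright or leaning back (side view: lip corner at crop (390,210), hinge corner at (355,305)). The slider grip is at crop (262,275) and the ridge at (286,261).

```bash
python3 - <<'E'
from h import *
np.set_printoptions(precision=4,suppress=True)
s=optics.calibration("side");yaw=-.042;u=np.array([np.cos(yaw),np.sin(yaw)]);v=np.array([-u[1],u[0]])
C=np.array([.5495,-.0186])+.08*u;print("unit centre",C)
def sideplane(uv,y):
    d=R.from_euler("xyz",s["orientation"]).as_matrix()@np.linalg.inv(s["mtx"])@[*uv,1];k=(y-(s["xyz"][:2]-C)@v)/(d[:2]@v);p=s["xyz"]+k*d;return (p[:2]-C)@u,p[2]
print("lip",sideplane((415,225),-.12),"hinge",sideplane((397.5,274),-.12),"far lip",sideplane((220+343/2,120+76/2),.12))
U=lambda p:np.c_[(p[:,:2]-C)@u,(p[:,:2]-C)@v]
print("side: ridge",U(ray(s,(363,250.3),.0395)),"slider top",U(ray(s,(350.5,255),.0575)))
c=optics.calibration("wrist");im=optics.capture("wrist");cv2.imwrite("pics/w7.png",im);np.save("w7.npy",c,allow_pickle=True)
for y in np.arange(-.11,.12,.02):
    pass
g=cv2.cvtColor(im,cv2.COLOR_BGR2GRAY)
corn=[C+a*u+b*v for a,b in((-.07,-.11),(.065,-.11),(.065,.11),(-.07,.11))];print("recess px",proj(c,[(*q,.0355) for q in corn]).round(0).tolist())
print("expect slider px", proj(c,[(*(C-.02*u-.04*v),.0575)]),"floor lvl",np.median(g[0:400]))
for thr,nm in((45,"dark"),(None,"bright")):
    m=((g<thr) if thr else (g>150)).astype(np.uint8);n,l,st,ce=cv2.connectedComponentsWithStats(m)
    for i in range(1,n):
        if 15<st[i,4]<20000: print(nm,st[i],ce[i].round(1),U(ray(c,ce[i],.0575 if thr else .0395)))
E
```

```text
unit centre [ 0.6294 -0.022 ]
lip (np.float64(0.0893349593125661), np.float64(0.21463041123589433)) hinge (np.float64(0.06982993085858763), np.float64(0.07712484495393057)) far lip (np.float64(0.09286645626635796), np.float64(0.20547989884563833))
side: ridge [[ 0.0165 -0.0056]] slider top [[-0.0177 -0.0354]]
recess px [[447.0, 263.0], [465.0, 89.0], [166.0, 90.0], [186.0, 264.0]]
expect slider px [[369.7646 209.3824]] floor lvl 148.0
dark [ 568   48   72  109 5938] [609.5 106.7] [[ 0.0507 -0.2014]]
dark [350 191  66  32 680] [380.  203.9] [[-0.0159 -0.0474]]
dark [291 200  59   8 448] [320.  203.6] [[-0.0156 -0.0031]]
dark [354 209   6  14  49] [356.8 217.2] [[-0.0259 -0.0305]]
dark [261 293  17  11 131] [269.3 298.7] [[-0.0921  0.0377]]
dark [364 293  17  11 126] [371.6 298.7] [[-0.0924 -0.0441]]
bright [  209     0   207   200 19241] [297.  113.4] [[0.0485 0.0136]]
bright [53 37  9 11 36] [57.1 41.6] [[0.0962 0.1804]]
bright [553  41  10   9  40] [557.7  45.6] [[ 0.0926 -0.1702]]
bright [574  44   7  10  37] [576.8  48.8] [[ 0.0905 -0.184 ]]
bright [586  45  12  10  51] [591.1  48
[... 2656 characters left out ...]
.1472]]
bright [  0 399   7   7  22] [  3.  402.4] [[-0.2068  0.2964]]
bright [ 16 400  10   5  25] [ 21.  402.2] [[-0.2066  0.2794]]
bright [ 13 406  10  17  52] [ 17.9 414.4] [[-0.2206  0.2857]]
bright [ 35 408   7   7  22] [ 37.7 410.4] [[-0.216   0.2658]]
bright [  0 416   6   6  29] [  2.1 418.5] [[-0.2253  0.302 ]]
bright [ 24 416  10   5  22] [ 28.6 417.6] [[-0.2243  0.2764]]
bright [425 416  38  36 119] [438.7 430.8] [[-0.2411 -0.1174]]
bright [ 21 420  12  10  43] [ 26.6 424.1] [[-0.232   0.2802]]
bright [195 421  20  17  78] [205.5 428.2] [[-0.2374  0.1083]]
bright [634 425   6  17  50] [637.2 434.2] [[-0.2459 -0.3108]]
bright [  0 437   9   7  20] [  4.2 439.6] [[-0.2504  0.3065]]
```

```bash
python3 - <<'E'
from h import *
to((.4885,-.0184,.14),(.4165,-.293,.14),(.4165,-.293,.0))
E
```

```text
shift [-0.0996 -0.     -0.0109] rows 3.0 each [-0.0332 -0.     -0.0036]
shift [-0.0598  0.2775  0.    ] rows 8.0 each [-0.0075  0.0347  0.    ]
shift [ 0.   -0.    0.14] rows 4.0 each [ 0.    -0.     0.035]
```

```bash
python3 -m pendant '[[[-0.0332,0,-0.0036],0],[[-0.0332,0,-0.0036],0],[[-0.0332,0,-0.0036],0],[[-0.0075,0.0347,0],0],[[-0.0075,0.0347,0],0],[[-0.0075,0.0347,0],0],[[-0.0075,0.0347,0],0],[[-0.0075,0.0347,0],0],[[-0.0075,0.0347,0],0],[[-0.0075,0.0347,0],0],[[-0.0075,0.0347,0],0],[[0,0,0],0]]'; python3 - <<'E'
from h import *
np.set_printoptions(precision=4,suppress=True)
c=optics.calibration("wrist");im=optics.capture("wrist");cv2.imwrite("pics/w8.png",im);o=get_obs();print(o["position"])
# tray side walls: bright edges seen right and left of the blade
hsv=im.astype(int);g=cv2.cvtColor(im,cv2.COLOR_BGR2GRAY)
for row in (60,110,160,210):
    e=np.abs(np.diff(cv2.GaussianBlur(g,(3,3),0)[row].astype(int)));x=[i for i in np.where(e>14)[0]]
    P=ray(c,[(i,row) for i in x],.022);print(row,[(int(i),round(p[0],3),round(p[1],3)) for i,p in zip(x,P)])
E
```

```text
time: 12.2
position: [0.4158, -0.2984, 0.1405]
tcp_rot: [3.139, -0.001, -0.048]
force: [-0.3, 1.2, -1.4]
width: 0.0215
grasp_force: 98.9
[ 0.416  -0.2958  0.1403]
60 [(69, np.float64(0.557), np.float64(-0.109)), (70, np.float64(0.557), np.float64(-0.11)), (71, np.float64(0.557), np.float64(-0.11)), (96, np.float64(0.556), np.float64(-0.13)), (97, np.float64(0.556), np.float64(-0.131)), (98, np.float64(0.556), np.float64(-0.132)), (99, np.float64(0.556), np.float64(-0.132)), (121, np.float64(0.555), np.float64(-0.15)), (122, np.float64(0.555), np.float64(-0.15)), (237, np.float64(0.551), np.float64(-0.24)), (238, np.float64(0.551), np.float64(-0.241)), (239, np.float64(0.55), np.float64(-0.242)), (241, np.float64(0.55), np.float64(-0.244)), (242, np.float64(0.55), np.float64(-0.244)), (243, np.float64(0.55), np.float64(-0.245)), (245, np.float64(0.55), np.float64(-0.247)), (246, np.float64(0.55), np.float64(-0.248)), (247, np.float64(0.55), np.float64(-0.248)), (289, np.float64(0.549), np.float64(-0.281)), (290, np.float64(0.549), np.float64(-0.282)), (349, np.float64(0.546), np.float
[... 2400 characters left out ...]
4(-0.231)), (243, np.float64(0.431), np.float64(-0.232)), (245, np.float64(0.431), np.float64(-0.234)), (246, np.float64(0.431), np.float64(-0.235)), (247, np.float64(0.431), np.float64(-0.236)), (249, np.float64(0.431), np.float64(-0.237)), (250, np.float64(0.431), np.float64(-0.238)), (251, np.float64(0.431), np.float64(-0.239)), (369, np.float64(0.426), np.float64(-0.343)), (370, np.float64(0.426), np.float64(-0.344)), (371, np.float64(0.426), np.float64(-0.345)), (372, np.float64(0.426), np.float64(-0.346)), (373, np.float64(0.426), np.float64(-0.346)), (374, np.float64(0.426), np.float64(-0.347)), (376, np.float64(0.426), np.float64(-0.349)), (377, np.float64(0.426), np.float64(-0.35))]
```

```bash
python3 -m pendant '[[[0,-0.007,0.035],0.045],[[0,0,0.035],0],[[0,0,0.035],0],[[0,0,0.03],0],[[0,0,0.012],0],[[0,0,0.008],0],[[0,0,0],0]]'; python3 -m pendant '[[[0,0,0.003],0],[[0,0,0.002],0],[[0,0,0],0]]'
```

```text
time: 12.83
position: [0.4168, -0.2849, -0.0158]
tcp_rot: [-3.14, 0.002, -0.089]
force: [-0.5, 0.8, -0.9]
width: 0.0218
grasp_force: 98.9
time: 13.08
position: [0.4178, -0.2863, -0.0191]
tcp_rot: [3.141, -0.001, -0.089]
force: [-0.2, 0.3, -1.9]
width: 0.0211
grasp_force: 98.9
```

```bash
python3 -m pendant '[[[0,0,0.002],0],[[0,0,0],0]]'; python3 -m pendant '[[[0,0,0],0],[[0,0,0],0],[[0,0,0],0],[[0,0,0],0],[[0,0,0],0]]' 0.5; python3 -m pendant '[[[0,0,-0.015],0],[[0,0,-0.035],0],[[0,0,-0.04],0],[[0,0,-0.04],0],[[0,0,-0.04],0],[[0,0,-0.02],0]]'; python3 -m pendant '[[[0,0,0],0],[[0,0,0],0],[[0,0,0],0]]' 1; python3 - <<'E'
from h import *
np.set_printoptions(precision=4,suppress=True)
C=np.array([.6294,-.022]);u=np.array([np.cos(.042),-np.sin(.042)]);v=np.array([-u[1],u[0]])
c=optics.calibration("wrist");im=optics.capture("wrist");cv2.imwrite("pics/w9.png",im)
g=cv2.cvtColor(im,cv2.COLOR_BGR2GRAY)[:, 310:330].astype(float).mean(1);d=np.diff(g);print([(i,int(d[i])) for i in range(len(d)) if abs(d[i])>20])
o=get_obs();P=o["position"];print("expected pry px tip, ferrule",proj(c,[(P[0]+.1225,P[1]-.011,.0195),(P[0]+.0475,P[1]-.004,.032)]))
# pose above the slider: TCP so the camera sits over the recess
q=C-.07*u-.02*v; to((.45,-.2,.2),(*q,.2),yaw=-.042)
E
```

```text
time: 13.25
position: [0.4179, -0.2865, -0.021]
tcp_rot: [3.141, -0.001, -0.089]
force: [0.1, 0.6, 5.6]
width: 0.0217
grasp_force: 99.9
time: 13.67
position: [0.4174, -0.2862, -0.0218]
tcp_rot: [3.142, -0.0, -0.089]
force: [-0.3, 0.8, -0.2]
width: 0.0423
grasp_force: 0.0
time: 14.17
position: [0.4183, -0.2869, 0.1726]
tcp_rot: [3.139, -0.004, -0.089]
force: [1.4, -1.1, 0.3]
width: 0.0428
grasp_force: 0.0
time: 14.42
position: [0.4169, -0.2858, 0.1675]
tcp_rot: [-3.141, 0.001, -0.089]
force: [-0.4, 0.5, -0.5]
width: 0.0067
grasp_force: 0.0
[(41, 77), (44, -37), (45, -68), (46, -30), (50, 64), (51, 67), (79, -42), (166, -130), (167, -33), (168, 81), (169, 135), (182, -130), (183, -36), (264, 39), (265, 110), (266, 39), (280, -50), (281, -98), (287, 73), (290, -46), (399, -44), (400, -68)]
expected pry px tip, ferrule [[319.3689  79.0242]
 [319.1411 167.7367]]
shift [ 0.0255 -0.0882 -0.0329] rows 3.0 each [ 0.0085 -0.0294 -0.011 ]
shift [ 0.0938 -0.17   -0.    ] rows 5.0 each [ 0.0188 -0.034  -0.    ]
turn -0.047
```

```bash
python3 -m pendant '[[[0.0085,-0.0294,-0.011],0],[[0.0085,-0.0294,-0.011],0],[[0.0085,-0.0294,-0.011],0],[[0.0188,-0.034,0],0],[[0.0188,-0.034,0],0],[[0.0188,-0.034,0],0],[[0.0188,-0.034,0],0],[[0.0188,-0.034,0],-0.047],[[0,0,0],0],[[0,0,0],0],[[0,0,0],0]]' 1; python3 - <<'E'
from h import *
np.set_printoptions(precision=4,suppress=True)
o=get_obs();print(o["position"],o["tcp_rot"]);c=optics.calibration("wrist");np.save("w10.npy",c,allow_pickle=True);im=optics.capture("wrist");cv2.imwrite("pics/w10.png",im)
C=np.array([.6294,-.022]);u=np.array([np.cos(.042),-np.sin(.042)]);v=np.array([-u[1],u[0]])
print(proj(c,[(*(C+a*u+b*v),z) for a,b,z in((-.02,-.036,.0575),(.014,-.006,.0395),(-.07,-.11,.066),(.065,.11,.066))]).round(0))
E
```

```text
time: 15.38
position: [0.5586, -0.0396, 0.1999]
tcp_rot: [-3.142, 0.003, -0.042]
force: [-0.4, -0.2, 0.5]
width: 0.0003
grasp_force: 0.0
[ 0.5586 -0.0396  0.1999] [-3.1415  0.0026 -0.0419]
[[336. 164.]
 [304. 126.]
 [415. 219.]
 [161.  59.]]
```

View pics/w10.png

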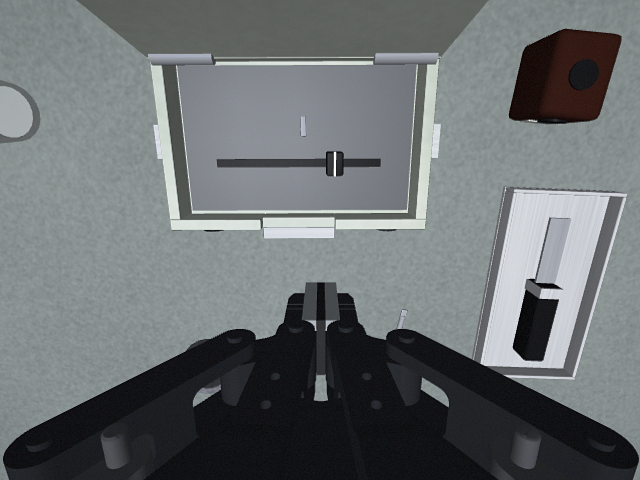

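The wrist view shows the pry inside the tray, the slider grip (white mark) at (335,163), and the ridge at (303,126).

```bash
python3 - <<'E'
from h import *
np.set_printoptions(precision=4,suppress=True)
c=np.load("w10.npy",allow_pickle=True).item();im=cv2.imread("pics/w10.png");g=cv2.cvtColor(im,cv2.COLOR_BGR2GRAY).astype(float)
C=np.array([.6294,-.022]);u=np.array([np.cos(.042),-np.sin(.042)]);v=np.array([-u[1],u[0]])
U=lambda p:np.c_[(p[:,:2]-C)@u,(p[:,:2]-C)@v]
w=g[116:137,292:316];bg=np.median(w);m=np.clip(w-bg-12,0,None);yy,xx=np.mgrid[116:137,292:316];r0=(xx*m).sum()/m.sum(),(yy*m).sum()/m.sum()
row=g[154:158,322:350].mean(0);print(row.astype(int))
w=g[150:176,329:341];m=np.clip(w-110,0,None);yy,xx=np.mgrid[150:176,329:341];s0=(xx*m).sum()/m.sum(),(yy*m).sum()/m.sum()
d=(g[150:176,318:352]<90);ys,xs=np.nonzero(d);
for a in range(150,178,3): print(a,np.where(g[a,318:352]<90)[0][[0,-1]]+318 if (g[a,318:352]<90).any() else None)
ri=U(ray(c,r0,.0395))[0];sl=U(ray(c,s0,.0575))[0];print(r0,ri,s0,sl,"dy",ri[1]-sl[1])
fr=U(ray(c,[(183,159.5+0),(381,162)],.0365));print(fr)
rim=U(ray(c,[(152,62),(439,58),(425,225),(172,225)],.066));print("rim",rim)
E
```

```text
[137 137 139 141   3  36  65  60  59  58  51  82 255 250  93  45  50  51
  49  48  25  50 139 134 133 132 131 131]
150 None
153 [326 343]
156 [326 343]
159 [318 351]
162 [318 351]
165 [318 351]
168 [326 343]
171 [326 343]
174 [326 342]
177 None
(np.float64(302.45960211124645), np.float64(126.13804303694681)) [ 0.0139 -0.0044] (np.float64(334.4832569126025), np.float64(163.00375156315133)) [-0.019  -0.0342] dy 0.029781187305341753
[[-0.0168  0.1126]
 [-0.0193 -0.0805]]
rim [[ 0.0631  0.1179]
 [ 0.0659 -0.1191]
 [-0.0755 -0.1195]
 [-0.0753  0.118 ]]
```

```bash
for i in 1 2; do python3 -m pendant '[[[0,0,0],-0.121],[[0,0,0],-0.121],[[0,0,0],-0.121],[[0,0,0],-0.121],[[0,0,0],-0.121],[[0,0,0],-0.121],[[0,0,0],-0.121],[[0,0,0],-0.121],[[0,0,0],-0.121],[[0,0,0],-0.121],[[0,0,0],-0.121],[[0,0,0],-0.121]]' 0.5 | head -3; done; python3 -m pendant '[[[0,0,0],-0.121],[[0,0,0],-0.117],[[0,0,0],0],[[0,0,0],0]]'; python3 - <<'E'
from h import *
C=np.array([.6294,-.022]);u=np.array([np.cos(.042),-np.sin(.042)]);v=np.array([-u[1],u[0]])
q=C-.0195*u-.0342*v;print(q);to((*q,.07),(*q,.015),(*(q+.0298*v),.015),yaw=np.pi-.042)
E
```

```text
time: 16.43
position: [0.5586, -0.0409, 0.2009]
tcp_rot: [-3.141, 0.0, 1.414]
time: 17.43
position: [0.5586, -0.0409, 0.2009]
tcp_rot: [-3.141, -0.001, 2.865]
time: 17.77
position: [0.5588, -0.0405, 0.201]
tcp_rot: [-3.142, -0.001, 3.094]
force: [-0.2, 1.1, 0.1]
width: 0.0429
grasp_force: 0.0
[ 0.60848122 -0.05535108]
shift [-0.0503 -0.0124  0.131 ] rows 4.0 each [-0.0126 -0.0031  0.0327]
shift [ 0.    -0.     0.055] rows 2.0 each [ 0.     -0.      0.0275]
shift [0.0002 0.0298 0.    ] rows 1.0 each [0.0002 0.0298 0.    ]
turn -0.005
```

```bash
python3 -m pendant '[[[-0.0126,-0.0031,0.0327],0],[[-0.0126,-0.0031,0.0327],0],[[-0.0126,-0.0031,0.0327],0],[[-0.0126,-0.0031,0.0327],-0.005],[[0,0,0.024],0],[[0,0,0.02],0],[[0,0,0.01],0],[[0,0,0],0],[[0,0,0],0]]' && python3 -m pendant '[[[0,0,0],0],[[0,0,0],0],[[0,0,0],0],[[0,0,0],0],[[0,0,0],0],[[0,0,0],0]]' 1 20; python3 -c "
from h import *
C=np.array([.6294,-.022]);u=np.array([np.cos(.042),-np.sin(.042)]);v=np.array([-u[1],u[0]])
p=get_obs()['position'];print((p[:2]-C)@u,(p[:2]-C)@v,p[2])"
```

```text
time: 18.52
position: [0.6092, -0.0544, 0.0168]
tcp_rot: [3.142, -0.0, 3.102]
force: [0.1, -0.0, -0.4]
width: 0.0428
grasp_force: 0.0
time: 19.02
position: [0.6101, -0.0542, 0.0179]
tcp_rot: [-3.141, 0.002, 3.104]
force: [-1.5, -0.5, 8.1]
width: 0.0147
grasp_force: 22.6
-0.017940833773558547 -0.03302780154373098 0.017861052114798652
```

```bash
python3 -m pendant '[[[0,0,-0.002],0],[[0,0.005,0],0],[[0,0.006,0],0],[[0,0.006,0],0],[[0,0.006,0],0],[[0,0.004,0],0],[[0,0.002,0],0],[[0,0,0],0],[[0,0,0],0]]'; python3 -m pendant '[[[0,0,0],0],[[0,0,0],0],[[0,0,0],0],[[0,0,0],0]]' 0.4; python3 -m pendant '[[[0,0,-0.03],0],[[0,0,-0.04],0],[[0,0,-0.04],0],[[0,0,-0.04],0],[[0.035,0,-0.02],0],[[0.035,0,0],0],[[0.03,0,0],0],[[0,0,0],0],[[0,0,0],0]]'; python3 - <<'E'
from h import *
np.set_printoptions(precision=4,suppress=True)
c=optics.calibration("wrist");im=optics.capture("wrist");cv2.imwrite("pics/w11.png",im);np.save("w11.npy",c,allow_pickle=True)
C=np.array([.6294,-.022]);u=np.array([np.cos(.042),-np.sin(.042)]);v=np.array([-u[1],u[0]])
print(proj(c,[(*(C+a*u+b*v),z) for a,b,z in((-.02,-.0044,.0575),(.014,-.0044,.0395))]).round(0))
E
```

```text
time: 19.77
position: [0.6107, -0.0247, 0.0186]
tcp_rot: [3.141, 0.001, 3.105]
force: [5.7, 1.0, -5.7]
width: 0.015
grasp_force: 22.1
time: 20.1
position: [0.6101, -0.0251, 0.0185]
tcp_rot: [-3.142, -0.0, 3.105]
force: [0.1, 0.3, -0.1]
width: 0.0517
grasp_force: 0.0
time: 20.85
position: [0.509, -0.0213, 0.1889]
tcp_rot: [-3.142, -0.0, 3.105]
force: [0.7, 0.4, 0.5]
width: 0.0511
grasp_force: 0.0
[[321. 319.]
 [321. 339.]]
```

```bash
python3 - <<'E'
from h import *
np.set_printoptions(precision=4,suppress=True,linewidth=250)
c=np.load("w11.npy",allow_pickle=True).item();g=cv2.cvtColor(cv2.imread("pics/w11.png"),cv2.COLOR_BGR2GRAY)
for y in range(300,360,4): print(y,g[y,296:346:2])
E
```

```text
300 [113 112 112 114 114 112 115 114 115 112 112 113 113 114 113 112 115 115 114 116 114 113 115 113 113]
304 [114 113 114 114 115 114 115 115 117   8  12  11  13  12  12  15  28 117 113 114 115 115 115 114 116]
308 [27 30 28 27 30 29 30 29 27  7 12 10  8 14 10 13 14 31 30 30 27 30 31 31 27]
312 [ 34  33  34  32  33  31  34  35  33  22  31  26 144 127  28  35  22  38  35  34  37  32  35  35  35]
316 [111 114 113 112 111 113 113 112 113  18  28  25 140 126  29  30  25 115 112 113 112 112 112 115 112]
320 [112 111 112 112 111 113 110 113 115  17  29  28 141 125  29  31  27 116 113 113 112 112 113 112 112]
324 [110 112 112 111 109 112 112 113 113  19  26  25 140 124  24  24  29 115 114 112 111 112 114 110 112]
328 [112 111 110 111 111 111 112 112 111  93  77  73 160 144  73  72  95 112 111 112 111 113 113 112 112]
332 [111 112 110 112 111 112 111 111 110 111 110  96 168 175 112 112 110 111 111 110 110 111 111 111 112]
336 [111 109 111 112 112 111 111 111 111 109 111 112 175 180 110 110 111 110 112 111 110 110 110 111 110]
340 [108 111 109 111 112 110 111 110 111 111 112 112 173 180 110 111 110 110 112 112 111 111 111 110 110]
344 [111 109 109 110 109 110 111 110 110 110 111 111 173 178 113 111 111 112 110 109 111 111 109 112 112]
348 [111 111 110 109 111 109 110 109 113 109 111 109 108 110 111 110 109 111 111 112 109 110 111 109 110]
352 [110 109 111 109 110 111 109 110 110 108 110 109 110 110 108 110 110 110 112 111 109 109 111 110 109]
356 [109 109 109 110 110 109 110 111 111 109 111 110 111 110 109 109 110 109 110 109 110 109 109 110 109]
```

```bash
python3 - <<'E'
from h import *
np.set_printoptions(precision=4,suppress=True)
c=np.load("w11.npy",allow_pickle=True).item();g=cv2.cvtColor(cv2.imread("pics/w11.png"),cv2.COLOR_BGR2GRAY).astype(float)
C=np.array([.6294,-.022]);u=np.array([np.cos(.042),-np.sin(.042)]);v=np.array([-u[1],u[0]])
xs=np.arange(314,331)
def cen(y0,y1,b): m=np.clip(g[y0:y1,314:331]-b,0,None).sum(0);return (m*xs).sum()/m.sum()
d=g[314:325,308:336].mean(0);print(d.astype(int))
s,q=cen(314,325,60),cen(333,346,125);print(s,q)
for n,p,z in(("slider",(s,318),.0575),("ridge",(q,339),.0395)):
    P=ray(c,p,z)[0,:2]-C;print(n,P@u,P@v)
E
```

```text
[112 112 112 113 114  57  17  26  27  28  25  36 140 239 125  18  27  29
  29  28  27  92 115 113 113 112 112 112]
322.7942857142857 320.5018024513338
slider -0.0212348736058067 -0.002496553840021442
ridge 0.013963322283595406 -0.004657235201546456
```

```bash
python3 - <<'E'
from h import *
c=np.load("w11.npy",allow_pickle=True).item()
C=np.array([.6294,-.022]);u=np.array([np.cos(.042),-np.sin(.042)]);v=np.array([-u[1],u[0]])
for n,p,z in(("slider",(320.97,318),.0575),("ridge",(320.5,339),.0395)):
    P=ray(c,p,z)[0,:2]-C;print(n,P@u,P@v)
# cover check against the earlier side view; pry/other objects vs start
a=optics.capture("side");cv2.imwrite("pics/side12.png",a);b=cv2.imread("pics/side6.png")
m=lambda i:(cv2.absdiff(a,i).max(2)>25).astype(np.uint8)
d=m(b)[200:330,370:420];print("cover changed px",d.sum())
E
```

```text
slider -0.021227262543801296 -0.004335409054517754
ridge 0.013963330397568134 -0.00465919431157703
cover changed px 122
```

```bash
python3 - <<'E'
from h import *
a=cv2.imread("pics/side12.png");b=cv2.imread("pics/side6.png");z=cv2.imread("pics/side0.png")
d=(cv2.absdiff(a,b).max(2)>25).astype(np.uint8);d[:,:370]=0;d[:,440:]=0;d[:140]=0;d[330:]=0
n,l,st,ce=cv2.connectedComponentsWithStats(d);print([s.tolist() for s in st[1:] if s[4]>8])
for y in (215,225,235):print(y,a[y,395:425:2,1],b[y,395:425:2,1])
e=(cv2.absdiff(a,z).max(2)>40).astype(np.uint8);n,l,st,ce=cv2.connectedComponentsWithStats(e);print([s.tolist() for s in st[1:] if s[4]>25])
E
```

```text
[[378, 202, 19, 8, 122]]
215 [ 85  86  87  87  86  86  87  98 142 114  83  86  88  91  92] [ 85  86  87  87  86  86  87  98 142 114  83  85  89  91  93]
225 [ 85  86  86  87  87  88  87  88  88 108 146 123 114 113 112] [ 85  86  87  86  88  87  87  88  88 109 146 123 113 113 112]
235 [ 86  86  86  87  88  87  87  87  88  95 111 114 112 113 113] [ 86  86  86  87  87  88  87  87  88  95 111 114 113 113 113]
[[225, 1, 30, 20, 290], [266, 0, 62, 23, 555], [261, 25, 69, 46, 1253], [31, 74, 43, 64, 860], [0, 96, 21, 44, 507], [273, 99, 38, 13, 101], [109, 103, 5, 13, 35], [118, 111, 51, 68, 2349], [72, 115, 23, 6, 80], [281, 115, 40, 84, 1393], [165, 128, 8, 23, 67], [106, 138, 85, 82, 1100], [65, 142, 42, 50, 1379], [106, 145, 8, 25, 105], [258, 171, 30, 19, 331], [19, 179, 18, 6, 37], [0, 188, 50, 16, 492], [0, 199, 22, 53, 905], [322, 204, 79, 75, 2431], [24, 216, 36, 40, 1107], [342, 227, 10, 18, 81], [0, 256, 54, 214, 8484], [249, 354, 57, 19, 827], [22, 410, 60, 70, 1701]]
```

The only change near the cover is the missing blade, so the cover hasn't moved. The slider is within 0.5 mm of the ridge and the pry is in the tray. The arm touches nothing, so I'm handing in.

```bash
python3 -c "
from workcell import r
print(r.finish_job())"
```

```text
the job is handed in; nothing more can be done
None
```

I handed the job in after about 21 s of robot time: the blade levered the cover open and it leans back slightly past upright, the slider sits within about 0.5 mm of the index ridge, and the blade lies in the tray (I put it there before moving the slider, because the fingers had to be free to grip it).

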